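# Roll a brass tube into the V-block and up to its end stop

### The job

Roll the loose brass tube along the bench with your fingers, up the ramp of the dark V-block and into its V, then push on the tube's free end so that it slides along the V until its other end meets the red end stop. Push gently and do not pinch, lift or carry the tube; leave the loupe, the brass weight and the ring gauge where they stand, and finish with the tube lying still in the V and your fingers clear of it.

Things in the scene. Friction and masses are not known exactly. Their poses are not given: they have to be found in the camera images.
- tube: Loose polished brass tube, 36 mm outside diameter, 150 mm long, 0.35 to 0.7 kg, lying on its side. Origin at its middle, on its axis (18 mm above what it lies on); y runs along the tube, x and z turn as it rolls. It starts on the bench before the ramp, 140 to 165 mm from the V's root, up to 0.15 rad from parallel, 25 to 45 mm off to the V-block's +y. Rolls easily; push its ends like a solid bar's.
- v_block: Fixed dark steel V-block with a ramp and a red end stop. Origin on the bench under the root of the V, midway along it. z up, +x the way the tube rolls in, y along the V, which is 140 mm long (y -70 to +70 mm, open at +y). Both sides of the V slope at 30 degrees. The far jaw is 28 mm high, x 47 to 63 mm. A seated tube's axis is at x = 0, 22 mm above the bench.
- ramp_foot (a point): Middle of the ramp's foot, where it starts to rise from the bench (V-block x = -85 mm).
- lip (a point): Middle of the lip at the top of the ramp, 10 mm above the bench (V-block x = -16 mm); beyond it the V falls away. A tube drops 6 mm from the lip into the V.
- v_root (a point): Lowest line of the V, midway along it, 1 mm above the bench.
- stop_face (a point): Point on the face of the red end stop that the tube's end must meet, 22 mm above the bench, on the line of a seated tube's axis (V-block x = 0, y = -70 mm). The stop is a plate 10 mm thick, 44 mm high, x -16 to +38 mm. With the tube against it the tube's middle is at V-block y = +5 mm and its free end at y = +80 mm, 10 mm beyond the block's open end.
- loupe: Black loupe, 38 mm across, 35 mm high, a bystander standing on the bench. Origin at the centre of its underside.
- brass_weight: Brass weight with a knob, 44 mm across, 36 mm high, a bystander standing on the bench. Origin at the centre of its underside.
- ring_gauge: Steel ring gauge, 52 mm across, 16 mm high, a bystander lying on the bench. Origin at the centre of its underside.
Things that resemble listed ones, but are neither listed nor needed, are in the scene too. Several things have the shape of the tube; the one meant has the colours described above.

How it is judged:
On the way, in this order (a step that is already met when the one before it is completed fails the run):
1. the tube is rolled on the bench or ramp: it has turned by more than a quarter turn about its axis (angle between tube's own z axis and vertical above 1.8 rad and x of tube in the frame of v_block below -0.02 m), for 0.04 s.
2. the tube lies in the V: axis within 5 mm of the V's middle line and parallel with it within 0.06 rad, 19 to 26 mm above the bench (x of tube in the frame of v_block between -0.005 and 0.005 m and height (world z) of tube between 0.019 and 0.026 m and angle between the y axis of tube and the y axis of v_block, either way round below 0.06 rad), for 0.2 s.
At the end, for the whole second after the job is handed in: The tube lies still in the V (axis within 4 mm of the V's middle line, parallel within 0.04 rad, 19 to 25 mm above the bench) with its end within 4 mm of the red end stop (x of tube in the frame of v_block between -0.004 and 0.004 m and y of tube in the frame of v_block between 0 and 0.009 m and height (world z) of tube between 0.019 and 0.025 m and angle between the y axis of tube and the y axis of v_block, either way round below 0.04 rad and linear speed of tube below 0.01 m/s and angular speed of tube below 0.2 rad/s); the robot touches nothing.
It fails at once if the tube is lifted: its middle is more than 40 mm above the bench (rolling over the lip takes it to 28 mm) (height (world z) of tube above 0.04 m).
It fails at once if the tube is lifted off the bench in front of the ramp: its middle is more than 27 mm up there (18 mm when it rolls) (x of tube in the frame of v_block below -0.09 m and height (world z) of tube above 0.027 m).
It fails at once if the tube is tipped up on end: its axis more than 0.35 rad off level (angle between tube's own y axis and vertical below 1.22 rad).
It fails at once if the loupe, the brass weight or the ring gauge is moved by more than 15 mm (distance of any of loupe, brass_weight, ring_gauge from where it was at the start of the episode above 0.015 m).
It fails at once if the fingers pinch the tube or press hard on it: over 38 N between fingers and tube (contact force between the fingers and tube above 38 N).
It also fails if it takes over 48 s, if anything falls off the work surface, if the arm or the gripper's body presses on something with over 40 N, if the wrist force passes 120 N, or if a joint passes its speed limit or range.

### The arm

A 7-joint arm with a two-finger parallel gripper is mounted at the origin on a cart in front of the work surface, level with it; the furniture and walls round the work are solid. World frame = base frame: x ahead of the robot, y to its left, z up, the work surface at z = 0. Lengths are in m, angles in rad, forces in N, time in s.
With the tool pointing down it reaches from about 0.4 to 0.875 m from the base axis. Payload 6.5 kg.
Tool frame: the origin (TCP) lies at the very end of the fingers, on their centre line; the grasp point (between the pads) lies 19 mm behind it; z points along the fingers, y is the line along which they close (so a half turn about z gives the same grasp; the last joint's range is limited). The gripper opens to 85 mm and grips with 20 to 120 N. Pads are 22 mm wide; open, the fingers measure 114 mm over their backs; the gripper's body (76 mm by 85 mm) begins 54 mm behind the grasp point. The pads swing forward as they close: fully open they stand 13 mm farther back than shut.
Start: joints at [1.276, 0.536, -0.004, 1.538, 0.003, 1.067, -0.071], TCP at [0.147, -0.633, 0.231] pointing down, gripper open.
Joint ranges: [-2.7, 2.7], [-0.37, 2.16], [-1.27, 1.26], [0.24, 2.4], [-1.31, 4.45], [0.19, 1.91], [-2.76, 2.76]. Speed limits (rad/s): [2.39, 2.39, 3.14, 3.14, 3.14, 3.14, 3.14].

### API

Orientations are given as a unit quaternion [w, x, y, z].
In Python, from cell import manip gives the robot as it stands. The module is installed in compiled form; this text tells all that it offers. Calls block until the motion is done:
- manip.move_pose(position, orientation): joint-space move of the TCP to a pose.
- manip.move_linear(position, attitude=None, speed=0.15): straight line of the TCP; attitude=None keeps the orientation; speed is the mean speed in m/s.
- manip.move_j(angles): joint-space move.
- manip.grip(opening): finger opening in m; the grip force is fixed at half the most; returns when the fingers have stopped.
- manip.dwell(seconds).
- manip.ik(position, orientation): joint angles nearest the present ones, or None.
- manip.camera(name): name is "scene" or "side" or "wrist"; returns the picture (420x560x3 uint8, red, green, blue); there is no depth.
- manip.get_calibration(name): a dict with "fx", "fy", "cx", "cy" (pixels), "rvec" (rotation vector, rad) and "tvec" (3), from world to camera coordinates, as OpenCV has them; the wrist camera has in their place "hand_eye" (4x4, takes a point from camera to tool coordinates, whose origin is the TCP and whose axes are the flange's). Camera axes: x right, y down, z forward; pixel columns grow to the right and rows downward; lengths in m; the calibration is good to about 2 mm. A picture is of the moment at which its call begins: read the wrist's pose just before it. get_calibration takes no time and is no camera call.
A pose or a line that the arm cannot do raises manip.Unreachable and nothing moves.
- manip.close_job(): hands the job in; it is judged then, once.
Readings, each from a call of its own:
- manip.current_time_s(): time.
- manip.current_qpos(): joint angles.
- manip.current_dq(): joint speeds.
- manip.current_effort(): joint torques, N m.
- manip.current_eef_pos(): TCP position.
- manip.current_orientation(): TCP orientation.
- manip.current_ft_force(): force on the tool from outside, world axes, zero at the start.
- manip.current_moment(): the same for the moment, N m.
- manip.current_opening(): finger opening in m.
- manip.current_gripper_force(): force on a finger pad.
Only numpy, scipy, OpenCV 4.12 (cv2) and the standard library are available. Lean on these libraries where they do the work, as an engineer would, in place of code of your own. Each camera call takes 0.05 s, during which the arm holds its last target. There are 200 camera calls.

## Working session

There is one attempt and no reset: what is moved stays moved. The work goes in short steps, each a Python script; the robot and the scene stay as the last script left them, time stands still between calls to the robot, and variables do not carry over. Pictures are saved under pics/ and viewed, at most 10 in all, crops included, and the job is handed in when it is done.

```bash
mkdir -p pics
python3 - <<'E'
from cell import manip as m
import cv2
for n in ("scene","side","wrist"):
    cv2.imwrite(f"pics/{n}0.png",m.camera(n)[:,:,::-1]); print(n,m.get_calibration(n))
print(m.current_eef_pos(),m.current_orientation(),m.current_opening(),m.current_time_s())
E
```

```text
scene {'fx': 419.29988681108637, 'fy': 419.29988681108637, 'cx': 278.54605778645845, 'cy': 213.66909903182008, 'rvec': array([ 1.06354285, -2.00577347,  1.26915977]), 'tvec': array([0.43630325, 0.18316378, 0.54192541])}
side {'fx': 506.1088444216947, 'fy': 506.1088444216947, 'cx': 275.08453475495446, 'cy': 212.43498536157165, 'rvec': array([ 0.50054283, -2.5774091 ,  1.32910704]), 'tvec': array([0.58726161, 0.05424923, 1.12237086])}
wrist {'fx': 356.96016341032424, 'fy': 356.96016341032424, 'cx': 274.77213920319133, 'cy': 214.76487187752014, 'hand_eye': array([[-8.63816125e-04, -9.61947798e-01, -2.73231931e-01,
         6.95238485e-02],
       [ 9.99999619e-01, -8.64739061e-04, -1.17050598e-04,
         3.20278697e-04],
       [-1.23677759e-04, -2.73231928e-01,  9.61948179e-01,
        -1.43484024e-01],
       [ 0.00000000e+00,  0.00000000e+00,  0.00000000e+00,
         1.00000000e+00]])}
[ 0.14731768 -0.63259069  0.23060798] [-6.60661558e-04  9.93455102e-01  1.14221301e-01 -1.36475085e-04] 0.08568942179130824 0.15
```

View pics/scene0.png

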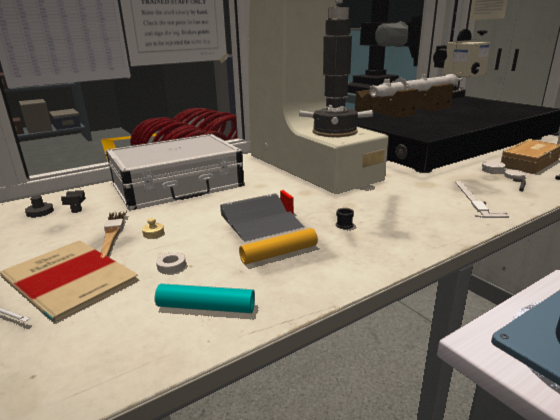

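View pics/side0.png

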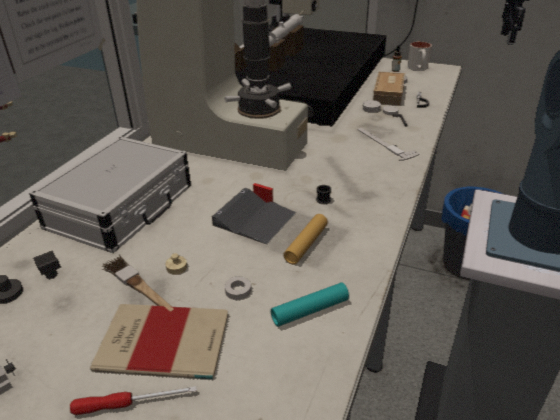

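The brass tube is the orange-gold cylinder, at scene (280,245) and side (306,238). The other tube-shaped thing is teal, at scene (205,298) and side (310,303), so it's a decoy. The V-block with the red stop is at side (255,212). I'll confirm with an enlarged crop and get rough positions.

```bash
cat > h.py <<'E'
import numpy as np, cv2
from cell import manip as m
from scipy.spatial.transform import Rotation as R
def q2R(q): return R.from_quat([q[1],q[2],q[3],q[0]]).as_matrix()
def cam(n,pos=None,q=None):
    c=m.get_calibration(n); K=np.array([[c['fx'],0,c['cx']],[0,c['fy'],c['cy']],[0,0,1]])
    if n=='wrist':
        T=np.eye(4); T[:3,:3]=q2R(q); T[:3,3]=pos; T=T@c['hand_eye']; return K,T[:3,:3],T[:3,3]
    r=cv2.Rodrigues(c['rvec'])[0]; return K,r.T,-r.T@c['tvec']
def cast(C,uv,z):
    K,Rm,o=C; uv=np.atleast_2d(uv).astype(float)
    d=(Rm@np.linalg.inv(K)@np.c_[uv,np.ones(len(uv))].T).T
    return o+d*((z-o[2])/d[:,2])[:,None]
def proj(C,P):
    K,Rm,o=C; p=(K@Rm.T@(np.atleast_2d(P)-o).T).T; return p[:,:2]/p[:,2:]
E
python3 - <<'E'
from h import *
for n,box in (("scene",(205,175,160,100)),("side",(200,170,160,100))):
    im=cv2.imread(f"pics/{n}0.png"); C=cam(n); print(n,'cam at',C[2].round(3))
    hsv=cv2.cvtColor(im,cv2.COLOR_BGR2HSV)
    x,y,w,h=box
    for nm,lo,hi in (("brass",(12,130,60),(28,255,255)),("red",(0,180,80),(6,255,255))):
        mk=np.zeros(im.shape[:2],np.uint8); mk[y:y+h,x:x+w]=cv2.inRange(hsv,lo,hi)[y:y+h,x:x+w]
        c=max(cv2.findContours(mk,0,2)[0],key=cv2.contourArea)
        b=cv2.boxPoints(cv2.minAreaRect(c)); print(nm,b.round(0).tolist(),cast(C,b,.018)[:,:2].round(3).tolist())
    cv2.imwrite(f"pics/{n}crop.png",cv2.resize(im[y:y+h,x:x+w],None,fx=3.5,fy=3.5,interpolation=2))
a=cv2.imread("pics/scenecrop.png");b=cv2.imread("pics/sidecrop.png")
cv2.imwrite("pics/crops.png",cv2.resize(np.vstack([a,b]),(480,600)))
for n,pts in (("scene",dict(loupe=(345,225),wt=(152,235),ring=(171,268),teal1=(158,297),teal2=(253,300))),("side",dict(loupe=(323,201),wt=(176,271),ring=(237,294),teal1=(275,313),teal2=(346,295)))):
    for k,v in pts.items(): print(n,k,cast(cam(n),v,0.0)[0].round(3))
E
```

```text
scene cam at [-0.116  0.585  0.403]
brass [[237.0, 246.0], [314.0, 225.0], [319.0, 244.0], [242.0, 264.0]] [[0.518, 0.276], [0.503, 0.105], [0.435, 0.146], [0.454, 0.3]]
red [[281.0, 191.0], [292.0, 191.0], [292.0, 212.0], [281.0, 212.0]] [[0.707, 0.052], [0.69, 0.03], [0.585, 0.102], [0.6, 0.122]]
side cam at [0.188 1.038 0.703]
brass [[281.0, 256.0], [317.0, 211.0], [329.0, 221.0], [293.0, 266.0]] [[0.502, 0.289], [0.485, 0.106], [0.447, 0.133], [0.468, 0.308]]
red [[254.0, 186.0], [254.0, 184.0], [271.0, 188.0], [271.0, 190.0]] [[0.671, 0.057], [0.674, 0.048], [0.625, 0.052], [0.622, 0.062]]
scene loupe [0.494 0.027 0.   ]
scene wt [0.698 0.386 0.   ]
scene ring [0.546 0.399 0.   ]
scene teal1 [0.472 0.448 0.   ]
scene teal2 [ 0.375  0.325 -0.   ]
side loupe [0.493 0.035 0.   ]
side wt [0.697 0.392 0.   ]
side ring [0.548 0.407 0.   ]
side teal1 [0.459 0.426 0.   ]
side teal2 [0.348 0.331 0.   ]
```

View pics/crops.png

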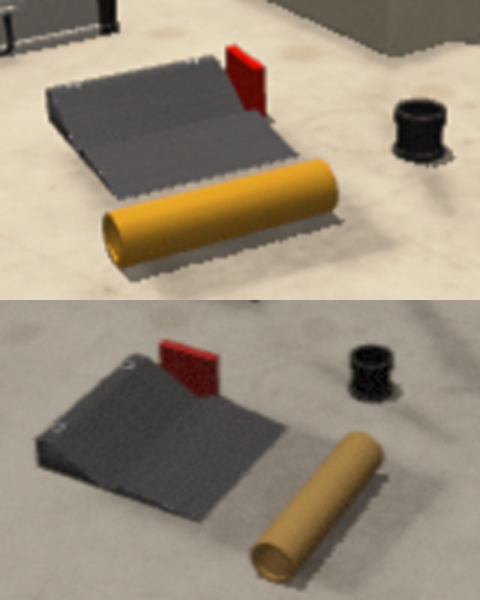

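View pics/wrist0.png

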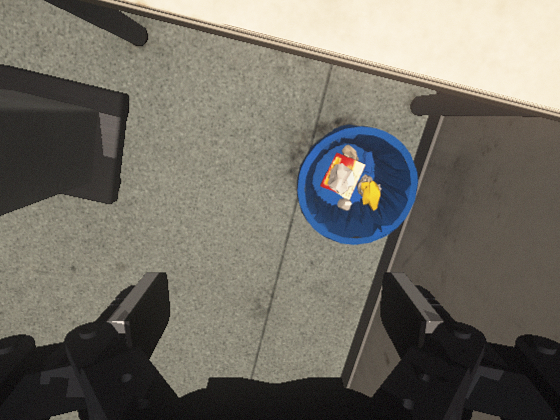

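The crop confirms it: the brass-coloured tube is lying in front of the V-block's ramp. Next I'll retract the arm, swing it round at a short radius, and look from above with the wrist camera.

Run:
```python
from h import *
print("scope", cast(cam('side'),[(300,162),(228,155)],0.0).round(3), cast(cam('scene'),[(382,180),(335,188)],0.0).round(3))
a=np.arctan2(-.633,.147)
m.move_linear([.43*np.cos(a),.43*np.sin(a),.33],speed=.3)
q=np.array(m.current_qpos()); q[0]-=0.4+abs(a)
m.move_j(q.tolist()); print(m.current_eef_pos(),m.current_orientation())
try:
    m.move_pose([.58,.17,.36],[0,1,0,0])
except m.Unreachable: print('unr')
p,qq=m.current_eef_pos(),m.current_orientation()
im=m.camera('wrist'); cv2.imwrite("pics/w1.png",im[:,:,::-1]); np.save('w1.npy',np.r_[p,qq]); print(p,qq,m.current_time_s(),m.current_qpos())
```

```text
scope [[ 0.614 -0.128  0.   ]
 [ 0.823 -0.094  0.   ]] [[ 0.646 -0.242  0.   ]
 [ 0.677 -0.1    0.   ]]
[0.39710765 0.16686556 0.32967283] [1.80391775e-04 5.53080950e-01 8.33127498e-01 4.14761580e-05]
[0.57979468 0.16984639 0.35994962] [-2.22898482e-05  9.99999932e-01  3.39585780e-04 -1.41085109e-04] 5.0417 [-0.50746495  0.35426777  0.20058153  1.5135843  -0.07240444  1.28117259
 -1.86835098]
```

View pics/w1.png

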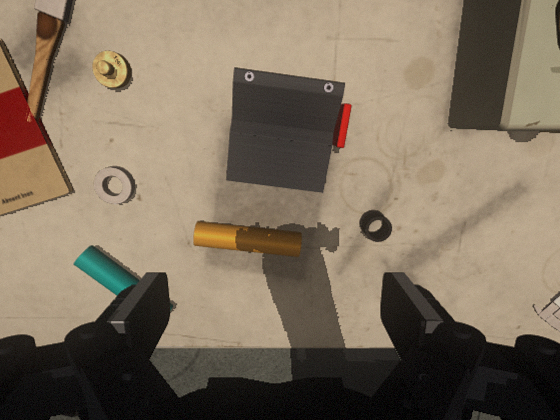

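The wrist view shows the V-block with ramp foot corners at (227,180) and (323,192), far jaw corners at (235,68) and (345,82), and the stop at (344,125). The tube runs from (194,234) to (300,243). The loupe is at (375,226) and the ring at (115,185), both well clear.

```bash
cat >> h.py <<'E'
def wcam(f): a=np.load(f); return cam('wrist',a[:3],a[3:])
def tube(im,C,z,box=(150,40,220,240)):
    hsv=cv2.cvtColor(im,cv2.COLOR_BGR2HSV); x,y,w,h=box
    mk=np.zeros(im.shape[:2],np.uint8); mk[y:y+h,x:x+w]=cv2.inRange(hsv,(8,150,45),(30,255,255))[y:y+h,x:x+w]
    mk=cv2.morphologyEx(mk,cv2.MORPH_CLOSE,np.ones((5,5)))
    c=max(cv2.findContours(mk,0,2)[0],key=cv2.contourArea)
    P=cast(C,c[:,0],z)[:,:2].astype(np.float32)
    (ce,wh,an)=cv2.minAreaRect(P); an=np.radians(an)+(np.pi/2 if wh[0]>wh[1] else 0)
    # direction of long axis, pointing world +y
    d=np.array([-np.sin(an),np.cos(an)]); d*=np.sign(d[1]); return np.array(ce),d,wh
E
python3 - <<'E'
from h import *
im=cv2.imread('pics/w1.png'); C=wcam('w1.npy')
g=cv2.cvtColor(im,cv2.COLOR_BGR2GRAY)
hsv=cv2.cvtColor(im,cv2.COLOR_BGR2HSV)
mk=np.zeros_like(g); mk[60:200,215:360]=(g[60:200,215:360]<100)*255
mk=cv2.morphologyEx(cv2.morphologyEx(mk,2,np.ones((5,5))),3,np.ones((9,9)))
c=max(cv2.findContours(mk,0,2)[0],key=cv2.contourArea)
print(cv2.approxPolyDP(c,4,True)[:,0].tolist())
print('tube',tube(im,C,.018))
# manual corners
f=cast(C,[(227,180),(323,191.5)],0.0)[:,:2]; b=cast(C,[(235,67.5),(345,82)],.028)[:,:2]
print(f,b,np.linalg.norm(f[0]-f[1]),np.linalg.norm(b[0]-b[1]))
yv=(f[0]-f[1]); yv/=np.linalg.norm(yv); xv=np.array([yv[1],-yv[0]])
print('ang',np.arctan2(xv[1],xv[0]),'len',(b.mean(0)-f.mean(0))@xv,(b.mean(0)-f.mean(0))@yv)
E
```

```text
[[234, 68], [226, 179], [322, 191], [329, 155], [344, 144], [350, 105], [342, 103], [343, 83], [325, 89], [321, 79], [262, 71], [245, 79], [244, 69]]
tube (array([0.47548473, 0.20891798]), array([0.1154092 , 0.99331803]), (0.1545136272907257, 0.03715534135699272))
[[0.55787042 0.23778082]
 [0.54109832 0.10020484]] [[0.70399736 0.21888681]
 [0.68707709 0.0816621 ]] 0.13859457090169405 0.1382639455885023
ang -0.1213129266644196 len 0.14724467354505047 -0.0009061351301270795
```

```bash
cat >> h.py <<'E'
PSI=-.122; O=np.array([.6335,.158]); ex=np.array([np.cos(PSI),np.sin(PSI)]); ey=np.array([-np.sin(PSI),np.cos(PSI)])
QT=[np.cos(0)*0,np.cos(PSI/2),np.sin(PSI/2),0.]   # Rz(psi)*Rx(pi)
def W(x,y,z): return np.r_[O+x*ex+y*ey,z].tolist()
def B(p): d=np.asarray(p)[:2]-O; return np.array([d@ex,d@ey])
def report(fn,z):
    im=cv2.imread(fn+'.png'); C=wcam(fn.split('/')[-1]+'.npy'); c,d,wh=tube(im,C,z)
    print('tube block xy',B(c).round(4),'dang',round(float(np.arctan2(d[1],d[0])-np.pi/2-PSI),4),'size',np.round(wh,4))
def snap(n):
    p,q=m.current_eef_pos(),m.current_orientation(); im=m.camera('wrist')[:,:,::-1].copy()
    cv2.imwrite(f'pics/{n}.png',im); np.save(n+'.npy',np.r_[p,q])
E
cp w1.npy w1b.npy
python3 - <<'E'
from h import *
report('pics/w1',.018)
im=cv2.imread('pics/w1.png'); C=wcam('w1.npy'); hsv=cv2.cvtColor(im,cv2.COLOR_BGR2HSV)
mk=cv2.inRange(hsv,(8,150,45),(30,255,255))[205:265,205:290]
c=np.array([(205+i,205+np.mean(np.flatnonzero(mk[:,i])[[0,-1]])) for i in range(85)])
w=cast(C,c,.018); k=np.polyfit(w[:,1],w[:,0],1); print('midline tilt',k[0],'block',.1226)
m.move_pose(W(-.218,.031,.10),QT)
m.move_linear(W(-.218,.031,.02),speed=.1)
f0=np.array(m.current_ft_force())
for z in (.01,.004,0,-.002):
    m.move_linear(W(-.218,.031,z),speed=.03); f=np.array(m.current_ft_force())-f0; print(z,m.current_eef_pos(),f.round(1))
    if f[2]>4: break
snap('w2'); print(m.current_time_s())
E
```

```text
tube block xy [-0.163   0.0313] dang 0.0063 size [0.1545 0.0372]
midline tilt 0.11949054837291198 block 0.1226
0.01 [0.42076539 0.21523738 0.00985974] [-0.2 -0.7  0.8]
0.004 [0.42071255 0.21519431 0.00376028] [-0.  -0.5  1.2]
0 [ 4.20754207e-01  2.15210306e-01 -1.97373584e-04] [-0.4 -1.1  0.8]
-0.002 [ 0.42083304  0.21528073 -0.00208271] [-0.2 -0.9  0.6]
8.5833
```

View pics/w2.png

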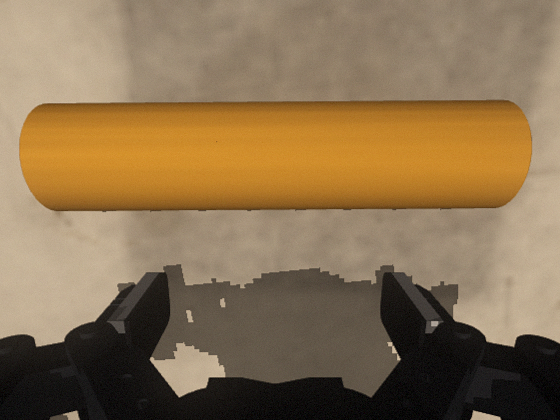

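The tube spans (20..531, 100..210), parallel to the finger line and ahead of both fingers, which straddle its middle. Next I push it along the bench and up the ramp.

Run:
```python
from h import *
f0=np.array(m.current_ft_force())
def pz(tx): return -.002+max(0,(tx+.085)*.145)
y=.031
for tx,s in ((-.09,.05),(-.05,.04),(-.022,.04)):
    m.move_linear(W(tx-.029,y,pz(tx)),speed=s); print(tx,(np.array(m.current_ft_force())-f0).round(1))
snap('w3'); print(m.current_time_s()); report('pics/w3',.027)
```

```text
-0.09 [ 0.2  0.4 -1.5]
-0.05 [-0.8  0.1 -0.8]
-0.022 [-0.8  1.  -1.5]
12.7833
tube block xy [-0.0226  0.0366] dang -0.0008 size [0.0831 0.038 ]
```

View pics/w3.png

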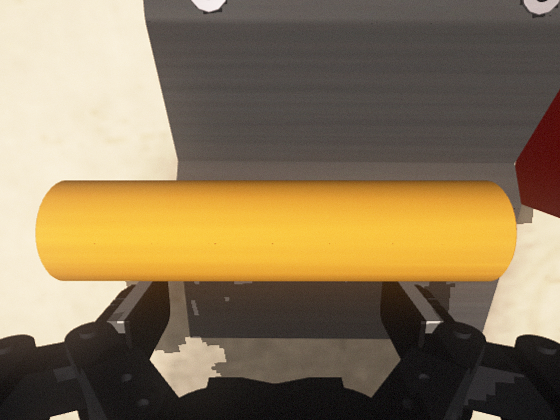

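The tube spans (36..517, 180..281), is square against both fingers, and sits just short of the lip at row ~160. I'll push it over gently.

Run:
```python
from h import *
f0=np.array(m.current_ft_force())
m.move_linear(W(-.013-.029,.031,.007),speed=.03); print((np.array(m.current_ft_force())-f0).round(1))
m.dwell(.3); snap('w4')
m.move_linear(W(-.075,.031,.012),speed=.1)
m.move_linear(W(-.09,.031,.30),speed=.25); m.dwell(.3); snap('w5'); print(m.current_time_s())
C=wcam('w5.npy'); im=cv2.imread('pics/w5.png')
report('pics/w5',.022)
```

```text
[0.8 0.5 0.5]
15.7167
tube block xy [-0.0002  0.0298] dang -0.0008 size [0.1558 0.0361]
```

View pics/w5.png

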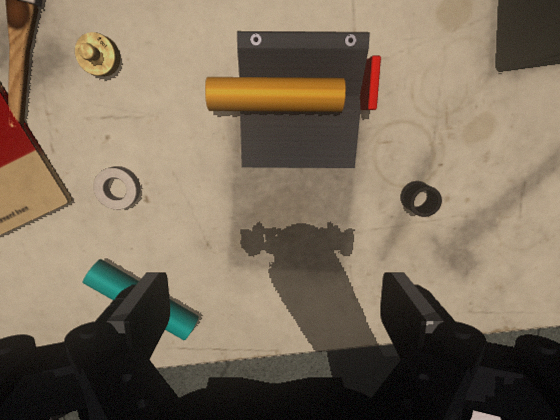

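The tube now lies in the V, from (206,93) to (345,95), with the stop at (374,83), about 25 mm beyond its end. Next I close the fingers and push the free end in small steps, watching the force.

Run:
```python
from h import *
m.grip(0.0)
m.move_pose(W(0,.15,.12),QT); m.move_linear(W(0,.15,.014),speed=.12); m.dwell(.2)
f0=np.array(m.current_ft_force()); log=[]
m.move_linear(W(0,.127,.014),speed=.04)
y=.127
while y>.087:
    y-=.0015; m.move_linear(W(0,y,.014),speed=.02)
    f=np.array(m.current_ft_force())-f0; log.append((round(y,4),round(B(m.current_eef_pos())[1],4),round(float(f[:2]@ey),1)))
    if log[-1][2]>8 : break
print(log); snap('w6'); print(m.current_time_s())
```

```text
[(0.1255, np.float64(0.1256), -0.9), (0.124, np.float64(0.1238), 0.4), (0.1225, np.float64(0.1223), -0.3), (0.121, np.float64(0.1208), 0.0), (0.1195, np.float64(0.1194), -0.6), (0.118, np.float64(0.1185), 1.9), (0.1165, np.float64(0.1167), 1.7), (0.115, np.float64(0.1149), 1.6), (0.1135, np.float64(0.1133), 1.4), (0.112, np.float64(0.1118), 1.6), (0.1105, np.float64(0.1103), 1.8), (0.109, np.float64(0.1088), 1.7), (0.1075, np.float64(0.1073), 3.5), (0.106, np.float64(0.1058), 2.3), (0.1045, np.float64(0.1043), 1.9), (0.103, np.float64(0.1028), 2.5), (0.1015, np.float64(0.1013), 2.9), (0.1, np.float64(0.0998), 1.7), (0.0985, np.float64(0.0983), 2.7), (0.097, np.float64(0.0968), 3.0), (0.0955, np.float64(0.0952), 2.1), (0.094, np.float64(0.0952), 4.8), (0.0925, np.float64(0.0952), 7.7), (0.091, np.float64(0.0951), 10.2)]
25.425
```

The finger stalled at y = 95 mm (94.5 mm expected) and the force rose to 10 N, so the tube is against the stop. I'll back off and check.

Run:
```python
from h import *
m.move_linear(W(0,.13,.014),speed=.06); m.move_linear(W(0,.14,.12),speed=.15)
m.move_pose(W(-.09,.031,.30),QT); m.dwell(.3); snap('w7'); report('pics/w7',.022); print(m.current_time_s())
```

```text
tube block xy [0.0006 0.0046] dang 0.0096 size [0.1567 0.0391]
28.35
```

View pics/w7.png

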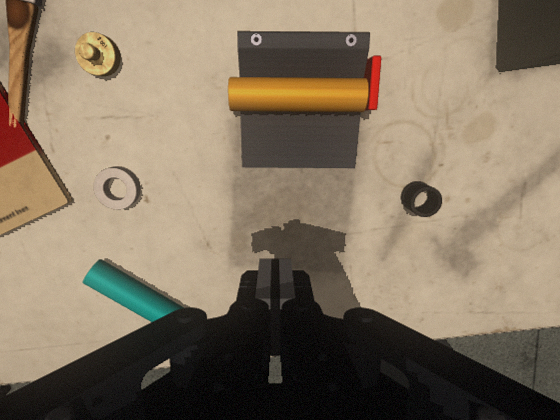

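The tube spans (228,94) to (368,95), with its end touching the red stop at (373,83). The fingers are clear and the bystanders haven't moved, so I'm handing in.

```bash
python3 -c "
from cell import manip as m
print(m.close_job())"
```

```text
the job is handed in; nothing more can be done
None
```

I rolled the brass tube up the ramp into the V, slid it against the red end stop, and handed the job in with the fingers clear and the loupe, weight and ring gauge where they stood; the hand-in returned no verdict.

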